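Clamp a granite cap in the holding jig

TASK

Push the round granite cap along the jig's board until it is fully home in the V stop, touching both of its faces. Then push the clamp lever over past its dead point so that it snaps down and locks with its pad pressing on the cap. Only push with the fingers: neither pinch nor lift the cap or the lever, keep the cap standing, and leave the jar, the wax block and the red stone where they are.

Things in the scene. Friction and masses are not known exactly. Their poses are not given: they have to be found in the camera images.
- jig: Fixed plywood jig, board 200 (x) x 210 (y) x 12 mm; origin under its centre at desk level, z up. Its x is the loading direction, away from the robot; y points left. Two wooden rails (14 mm above the board, at jig x -70 to +30) run along x, 73 mm apart, centred on jig y = -20. A wooden V stop closes their far end; the steel clamp stands left of the rails.
- seat (a point): Where the cap's centre (half-way up) is when it is home against both faces of the V stop: jig (35, -20, 35.5) mm. The stop's faces rise 28 mm above the board; their normals lie 50 degrees either side of the jig's x axis.
- cap_mid (a point): Centre, half-way up, of the loose grey granite cap: a plain upright cylinder 63 mm in diameter, 47 mm high, about 0.3 kg. It starts standing on the board between the rails, 40 to 65 mm short of its seat (toward jig -x), up to 4 mm off their middle.
- cap: The same granite cap; origin at the centre of its underside, z up.
- pivot (a point): Hinge axis of the one-piece clamp lever, at jig (35, 60, 62) mm; it runs along the jig's x. An enclosed spring pushes the lever back to open before the dead point and snaps it onward after it; about 3 to 6 N sideways at the handle's end carries it over.
- clamp (a joint): Angle of the clamp lever, rad: 0 = open, handle leaning 40 degrees left (jig +y) of upright, pad arm up; grows as the handle is pushed right (jig -y), toward the cap. Dead point at about 0.70, handle upright. With the cap seated the pad lands on it at about 1.42 (handle 41 degrees right of upright), locked; with nothing under it, it stops at 1.47.
- grip_end (a point): Centre of the handle's end, 122 mm from the hinge axis, moving in the jig's y-z plane through the pivot. The outer 47 mm of the handle is a black rubber grip 20 mm thick, its end rounded by 10 mm radius about this point; below that a bare steel rod 12 mm thick.
- pad: Black rubber pad 20 mm across under the end of the clamp's arm, 80 mm from the hinge axis; presses on the cap's top with about 7 N when locked. While the lever is open the arm stands upright beside the hinge, its end about 155 mm above the desk, the pad 20 mm right of the hinge axis, facing right. Its origin lies on the hinge axis (at point pivot).
- jar: Bystander: loose grey pigment jar, 47 mm across, 88 mm high, right of the jig; origin under its centre.
- wax: Bystander: loose pale wax block, 30x44x26 mm, right of the jig nearer to the robot; origin under its centre.
- red_stone: Bystander: loose reddish rubbing stone, 36x84x20 mm, left of the jig; origin under its centre.
Not all that is in view belongs to the job. What is shaped like the cap but purple or yellow is not meant.

How it is judged (in metres and radians):
On the way, in this order (a step that is already met when the one before it is completed fails the run):
1. the cap is home in the V stop, standing, the lever not yet past its dead point (horizontal distance between cap_mid and seat below 0.004 m and angle between cap's own z axis and vertical below 0.1 rad and value of joint clamp below 0.6 rad), for 0.2 s.
2. the lever has snapped over and the pad presses on the cap (value of joint clamp above 1.3 rad and contact force between pad and cap above 2 N), for 0.2 s.
At the end, for the whole second after the job is handed in: The cap stands within 4 mm of its seat in the V stop, at rest; the clamp lever stands beyond 1.3 rad, at rest, with the pad pressing on the cap with more than 2 N (all of step 2 and horizontal distance between cap_mid and seat below 0.004 m and angle between cap's own z axis and vertical below 0.1 rad and linear speed of cap below 0.01 m/s and velocity of joint clamp between -0.05 and 0.05 rad/s); the robot touches nothing.
It fails at once if the cap is lifted (10 mm or more off the board) (z of cap_mid in the frame of jig above 0.0455 m).
It fails at once if the cap is tipped over (angle between cap's own z axis and vertical above 0.5 rad).
It fails at once if the cap is taken between the fingers (distance between the grasp point and cap_mid below 0.022 m).
It fails at once if the lever's handle is taken between the fingers (distance between the grasp point and grip_end below 0.009 m).
It fails at once if the jar, the wax block or the red stone is moved by more than 20 mm (distance of any of jar, wax, red_stone from where it was at the start of the episode above 0.02 m).
It also fails if it takes over 58 s, if anything falls off the work surface, if the arm or the gripper's body presses on something with over 40 N, if the wrist force passes 120 N, or if a joint passes its speed limit or range.

ROBOT

A 6-joint arm with a two-finger parallel gripper is mounted at the origin on a cart in front of the work surface, level with it; the furniture and walls round the work are solid. World frame = base frame: x ahead of the robot, y to its left, z up, the work surface at z = 0. Lengths are in mm, angles in degrees, forces in N, time in s.
With the tool pointing down it reaches from about 350 to 850 mm from the base axis. Payload 8.1 kg.
Tool frame: the origin (TCP) lies midway between the tips of the shut fingers; the grasp point (between the pads) lies 19 mm behind it; x points along the fingers, z is the direction in which the jaws open and shut, and the axes are right-handed (so a half turn about x gives the same grasp; the last joint's range is limited). The gripper opens to 85 mm and grips with 20 to 120 N. Pads are 22 mm wide; open, the fingers measure 114 mm over their backs; the gripper's body (76 mm by 85 mm) begins 54 mm behind the grasp point. The pads swing forward as they close: fully open they stand 13 mm farther back than shut.
Start: joints at [62.888, 7.471, 85.268, -0, 87.261, -4.893], TCP at [226.871, 555.459, 231.292] pointing down, gripper open.
Joint ranges: [-169.43, 169.43], [-51.17, 129.36], [1.28, 143.12], [-76.62, 256.62], [0, 156.53], [-152.29, 152.29]. Speed limits (degrees/s): [136.94, 136.94, 159.86, 180, 180, 180].

INTERFACE

Orientations are given as [roll, pitch, yaw] about the fixed x, y, z axes, in that order (R = Rz(yaw) Ry(pitch) Rx(roll)).
In Python, from bench import r gives the robot as it stands. The module is installed in compiled form; this text tells all that it offers.
- The arm moves only by the tool servo_tool, never from a script. Its argument "commands" is a list that holds one entry, the list of rows, each a list of 7 numbers: the closure in counts, from 0 (fully open) to 255 (shut), then the shift along the tool's x, y, z in cm, then the turn, a rotation vector about the tool's x, y, z in degrees. A call has 1 to 8 rows; each row is the pose to reach, as a shift and turn from the pose commanded when the call began, along the tool's axes at that moment; what a row does not reach only later rows make up. A row lasts 1/10 s, in which the tool goes at most 50 mm and 8.59 degrees, less where a joint would pass 70% of its speed; a pose out of reach is approached as far as the arm can. A call with a gripper value outside its range is refused whole. The fingers move at their own pace and stop on an object; "force" is the grip in N (left out, the last holds). Time passes only in rows, so rows that repeat a pose let the fingers close. It gives the time, the measured TCP pose, the force and the opening at its end, in the units of the state.
- r.sense(): the state, without advancing time (a new reading comes with each control period).
- r.snapshot(name): name is "scene" or "side" or "wrist"; returns (picture, depth): 480x640x3 uint8, red, green, blue; 480x640 float32, mm along the optical axis (not along the pixel's ray), 0 where there is no reading.
- r.calibration(name): a dict with "fx", "fy", "cx", "cy" (pixels), "dist" ([k1, k2, p1, p2, k3] as OpenCV has them; the pictures are not rectified), "pose" (4x4, takes a point from camera to world coordinates). Camera axes: x right, y down, z forward; pixel columns grow to the right and rows downward; lengths in mm; the calibration is good to about 2 mm. A picture is of the moment at which its call begins: read the wrist's pose just before it. calibration takes no time and is no camera call; for the wrist camera it gives the pose at the moment of the call.
- r.hand_in(): hands the job in, once; it reports no verdict.
The state is a dict: "time": time; "joint_pos": joint angles; "qd": joint speeds; "joint_efforts": joint torques, N m; "tool_pos": TCP position; "tcp_rot": TCP orientation; "ft_force": force on the tool from outside, world axes, zero at the start; "wrist_torque": the same for the moment, N m; "finger_gap": finger opening in mm.
Only numpy, scipy, OpenCV 4.12 (cv2) and the standard library are available. Lean on these libraries where they do the work, as an engineer would, in place of code of your own. Each camera call takes 0.05 s, during which the arm holds its last target.

## Working session

There is one attempt and no reset: what is moved stays moved. The work goes in short steps, Python scripts to look and compute and a tool call to move; the robot and the scene stay as the last step left them, time stands still between calls to the robot, and variables do not carry over. Pictures are saved under pics/ and viewed, and the job is handed in when it is done.

Besides the shell and the picture viewer there is one more tool, called after "Request:" as name(argument=value, ...) on one line, values as JSON. servo_tool: Moves the arm, as the interface text tells. Its arguments: {"type":"object","properties":{"commands":{"type":"array","items":{"type":"array","items":{"type":"array","items":{"type":"number"}}}},"force":{"type":"number"}},"required":["commands"]}

```bash
mkdir -p pics; ls; python3 - <<'E'
from bench import r
import cv2,numpy as np
print(r.sense())
for n in ["scene","side","wrist"]:
    c=r.calibration(n); p,d=r.snapshot(n)
    cv2.imwrite(f"pics/{n}0.png",p[:,:,::-1]); np.savez(f"{n}0.npz",p=p,d=d,pose=c["pose"])
    print(n,c)
E
```

```text
pics
{'time': 0.0, 'joint_pos': array([ 6.28895244e+01,  7.51548049e+00,  8.53304372e+01,  1.44690145e-03,
        8.72615591e+01, -4.89206437e+00]), 'qd': array([ 0.0041445 ,  0.06043336,  0.06595065,  0.04329247, -0.08859828,
        0.02416911]), 'joint_efforts': array([-1.34689239e-03, -5.69379580e+01, -5.00555170e+01, -2.95777418e-04,
        1.46284213e-02,  3.13227630e-06]), 'tool_pos': array([226.58894749, 554.96698979, 230.22945594]), 'tcp_rot': array([ 174.33759112,   89.89251349, -117.8808906 ]), 'ft_force': array([0.43519447, 0.24593731, 0.21338021]), 'wrist_torque': array([ 0.07325085, -0.02131399, -0.02142314]), 'finger_gap': 85.53669672763006}
scene {'fx': 463.76893158782667, 'fy': 463.76893158782667, 'cx': 314.55845273724356, 'cy': 236.61261830258795, 'dist': array([0.00407509, 0.        , 0.        , 0.        , 0.        ]), 'pose': array([[ 7.46070860e-01, -4.82458281e-01,  4.58925134e-01,
         1.24889518e+02],
       [-6.65761589e-01, -5.52722993e-01,  5.01257219e-01,
        -4.56421541e+02],
       [ 1.18227774e-02, -6.79508131e-01, -7.33572711e-01,
        
[... 486 characters left out ...]
43563e-02, -9.27728197e-01, -3.72649123e-01,
         5.10083694e+02],
       [ 0.00000000e+00,  0.00000000e+00,  0.00000000e+00,
         1.00000000e+00]])}
wrist {'fx': 373.03336013836036, 'fy': 373.03336013836036, 'cx': 318.72353460949364, 'cy': 235.04498664057394, 'dist': array([-0.04561901,  0.        ,  0.        ,  0.        ,  0.        ]), 'pose': array([[ 3.78154665e-01,  8.93807881e-01,  2.41052943e-01,
         1.64970059e+02],
       [ 9.25741820e-01, -3.64810323e-01, -9.95766578e-02,
         5.80443691e+02],
       [-1.06379959e-03,  2.60808168e-01, -9.65390060e-01,
         3.72832749e+02],
       [ 0.00000000e+00,  0.00000000e+00,  0.00000000e+00,
         1.00000000e+00]])}
```

View pics/scene0.png

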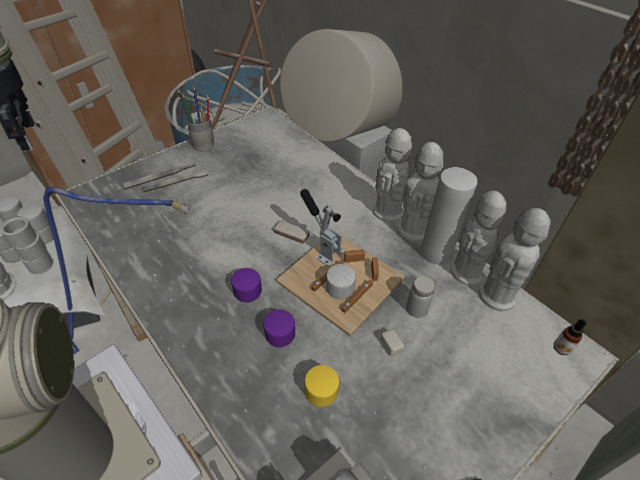

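View pics/side0.png

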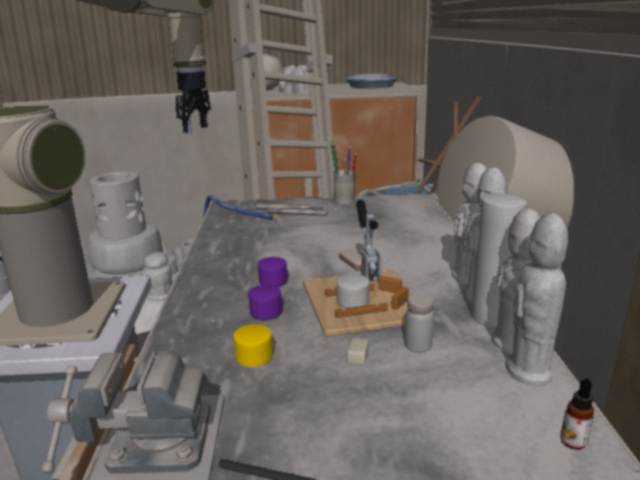

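View pics/wrist0.png

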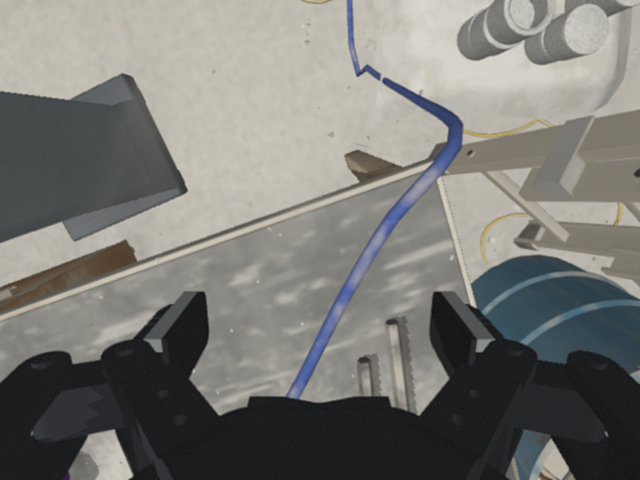

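The scene view shows the jig board around (342,285), the grey cap at (341,280), the black grip at (308,201), the jar at (420,297), the wax at (392,341) and the red stone at (291,231). I'll zoom in for accurate measurements.

```bash
python3 - <<'E'
import cv2,numpy as np
p=cv2.imread("pics/scene0.png")[170:350,260:460]
cv2.imwrite("pics/sz.png",cv2.resize(p,(800,720))[:600+120][:720][0:600] if 0 else cv2.resize(p,(660,594),interpolation=cv2.INTER_CUBIC))
p=cv2.imread("pics/side0.png")[190:370,290:450]
cv2.imwrite("pics/dz.png",cv2.resize(p,(528,594),interpolation=cv2.INTER_CUBIC))
E
```

```text
(no output)
```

View pics/sz.png

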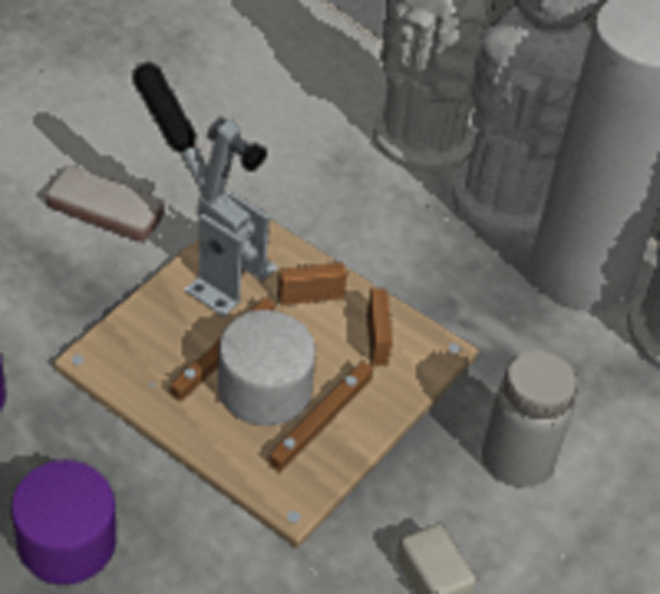

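View pics/dz.png

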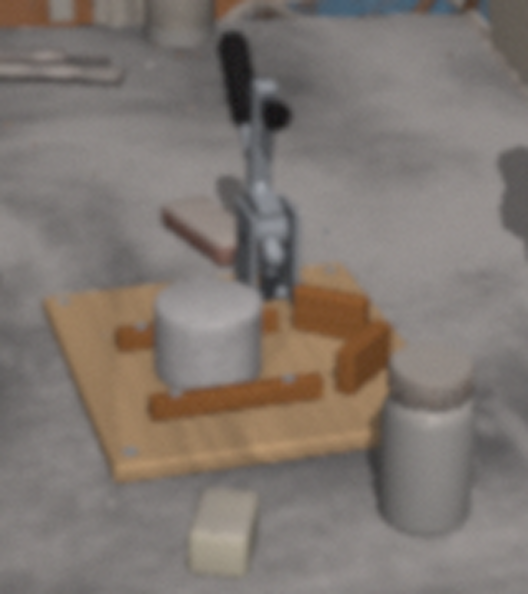

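```bash
cat > h.py <<'E'
import cv2,numpy as np
def ray(c,uv):
    K=np.array([[c["fx"],0,c["cx"]],[0,c["fy"],c["cy"]],[0,0,1]])
    n=cv2.undistortPoints(np.array(uv,float).reshape(-1,1,2),K,np.array(c["dist"])).reshape(-1,2)
    P=np.array(c["pose"]); return P[:3,3],np.c_[n,np.ones(len(n))]@P[:3,:3].T
def onplane(c,uv,z):
    o,d=ray(c,uv); return o+d*((z-o[2])/d[:,2])[:,None]
def proj(c,X):
    K=np.array([[c["fx"],0,c["cx"]],[0,c["fy"],c["cy"]],[0,0,1]]); T=np.linalg.inv(np.array(c["pose"]))
    return cv2.projectPoints(np.array(X,float).reshape(-1,3),cv2.Rodrigues(T[:3,:3])[0],T[:3,3],K,np.array(c["dist"]))[0].reshape(-1,2)
E
python3 - <<'E'
from bench import r
from h import *
c=r.calibration("scene"); s=r.calibration("side")
z=lambda l,o,k:[(o[0]+a/k,o[1]+b/k) for a,b in l]
S=z([(54,360),(297,537),(478,350)],(260,170),3.3)
D=z([(45,302),(116,470),(340,266)],(290,190),3.3)
A=onplane(c,S,12);B=onplane(s,D,12)
print(A.round(1),B.round(1))
print(np.linalg.norm(A[1]-A[0]),np.linalg.norm(A[2]-A[1]),np.linalg.norm(B[1]-B[0]),np.linalg.norm(B[2]-B[0]))
print('yaw',np.degrees(np.arctan2(*(A[2]-A[1])[[1,0]])),np.degrees(np.arctan2(*(B[2]-B[0])[[1,0]])), np.degrees(np.arctan2(*(A[0]-A[1])[[1,0]]))-90)
# cap top ellipse centre
print('cap',onplane(c,z([(267,347)],(260,170),3.3),59),onplane(s,z([(210,302)],(290,190),3.3),59))
print('jar top',onplane(c,z([(541,377)],(260,170),3.3),88))
print('wax',onplane(c,z([(437,555)],(260,170),3.3),26))
print('stone',onplane(c,z([(105,195)],(260,170),3.3),20))
E
```

```text
[[ 486.6   61.1   12. ]
 [ 513.4 -142.7   12. ]
 [ 707.1 -120.7   12. ]] [[ 489.1   48.5   12. ]
 [ 514.5 -151.4   12. ]
 [ 682.1   73.7   12. ]]
205.60533111468706 194.96200749876647 201.5326734808839 194.6308760587603
yaw 6.47210872181204 7.421133368018122 7.481415318068599
cap [[574.1353478  -49.76174235  59.        ]] [[577.81578693 -57.6431782   59.        ]]
jar top [[ 665.82402094 -190.6900702    88.        ]]
wax [[ 560.74430048 -211.86267076   26.        ]]
stone [[605.46270489 150.05538349  20.        ]]
```

```bash
cat >> h.py <<'E'
from scipy.spatial.transform import Rotation as Rt
def Rcur(s): return Rt.from_euler('xyz',s["tcp_rot"],degrees=True).as_matrix()
def Rdes(yaw,tilt):
    # tool x down leaning forward by tilt (tip ahead); camera side toward robot; yaw = jig yaw
    a=np.radians(yaw);t=np.radians(tilt)
    fx=np.array([np.cos(a),np.sin(a),0]);fy=np.array([-np.sin(a),np.cos(a),0]);uz=np.array([0,0,1.])
    return fx,fy,fx*np.sin(t)-uz*np.cos(t)
def move(s,pos,R):
    R0=Rcur(s); return (R0.T@(np.array(pos)-s["tool_pos"])/10).round(2), np.degrees(Rt.from_matrix(R0.T@R).as_rotvec()).round(2)
E
python3 - <<'E'
from bench import r
from h import *
s=r.sense();print(Rcur(s).round(3))
c=r.calibration("wrist")
print(Rcur(s).T@(c["pose"][:3,3]-s["tool_pos"]))
cams=Rcur(s).T@(c["pose"][:3,3]-s["tool_pos"]); sg=np.sign(cams[1]);print(sg)
fx,fy,tx=Rdes(7,0)
ty=-fx*sg; R=np.c_[tx,ty,np.cross(tx,ty)]
print(R, move(s,[540,-40,290],R))
E
```

```text
[[-0.001 -0.926  0.378]
 [-0.001  0.378  0.926]
 [-1.     0.    -0.001]]
[-1.42483885e+02  6.67162343e+01 -1.60497510e-02]
1.0
[[ 0.         -0.99254615 -0.12186934]
 [ 0.         -0.12186934  0.99254615]
 [-1.         -0.          0.        ]] (array([ -5.9 , -51.51, -43.25]), array([-29.22,  -0.08,  -0.03]))
```

Request:
servo_tool(commands=[[[255,-6,-5,-4,-4,0,0],[255,-6,-9,-7.5,-8,0,0],[255,-6,-13,-11,-12,0,0],[255,-6,-51.5,-43.2,-29.2,0,0],[255,-6,-51.5,-43.2,-29.2,0,0],[255,-6,-51.5,-43.2,-29.2,0,0],[255,-6,-51.5,-43.2,-29.2,0,0],[255,-6,-51.5,-43.2,-29.2,0,0]]])

```text
time: 0.95
tool_pos: [401.6, 223.1, 288.8]
tcp_rot: [-65.1, 90.0, 31.9]
ft_force: [0.9, 0.8, -0.4]
finger_gap: -0.1
```

```bash
python3 - <<'E'
from bench import r
from h import *
s=r.sense();print(s["tool_pos"],s["joint_pos"],s["finger_gap"])
fx,fy,tx=Rdes(7,0);ty=-fx;R=np.c_[tx,ty,np.cross(tx,ty)]
print(move(s,[540,-40,290],R))
E
```

```text
[401.61211655 223.10549243 288.76843014] [ 2.26535275e+01 -1.57133815e+01  1.01403537e+02  1.43374934e-03
  9.43010343e+01 -7.43544876e+01] -0.09949804794108595
(array([ -0.12, -10.53, -27.8 ]), array([0.01, 0.  , 0.01]))
```

Request:
servo_tool(commands=[[[255,0,-10.5,-27.8,0,0,0],[255,0,-10.5,-27.8,0,0,0],[255,0,-10.5,-27.8,0,0,0],[255,0,-10.5,-27.8,0,0,0],[255,0,-10.5,-27.8,0,0,0],[255,0,-10.5,-27.8,0,0,0],[255,0,-10.5,-27.8,0,0,0],[255,0,-10.5,-27.8,0,0,0]]])

```text
time: 1.75
tool_pos: [539.2, -39.3, 288.1]
tcp_rot: [66.4, 89.9, 163.3]
ft_force: [-0.9, 0.5, -0.4]
finger_gap: 0.2
```

```bash
python3 - <<'E'
from bench import r
from h import *
s=r.sense();print(s["tool_pos"],s["qd"].round(2),s["finger_gap"])
c=r.calibration("wrist");p,d=r.snapshot("wrist")
cv2.imwrite("pics/wrist1.png",p[:,:,::-1]); np.savez("w1.npz",p=p,d=d,**{k:c[k] for k in c})
E
```

```text
[539.17787877 -39.28220192 288.06291904] [ 2.47 -1.71  0.86  0.28  0.28  0.43] 0.1657198229284663
```

View pics/wrist1.png

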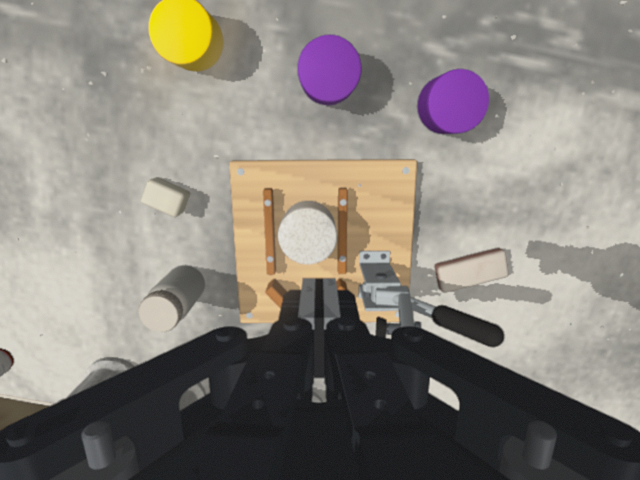

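The wrist view shows the board with corners at about (231,161), (416,160), (240,322) and (410,322). The cap top is at (308,232), the rails run along columns 269 and 343, and the grip is at (470,325). Next I'll extract these by mask.

```bash
cat > m1.py <<'E'
from h import *
f=np.load("w1.npz");c={k:f[k] for k in f.files};p=f["p"]
hsv=cv2.cvtColor(p,cv2.COLOR_RGB2HSV)
wood=((hsv[...,1]>60)&(hsv[...,0]>5)&(hsv[...,0]<25)).astype(np.uint8)
wood=cv2.morphologyEx(wood,cv2.MORPH_OPEN,np.ones((3,3)))
n,l,st,ce=cv2.connectedComponentsWithStats(wood)
big=l==(1+np.argmax(st[1:,4]))
# edge lines: for rows/cols outermost pixel
def line(pts): 
    X=onplane(c,pts,12)[:,:2]; vx,vy,x0,y0=cv2.fitLine(X.astype(np.float32),cv2.DIST_HUBER,0,.1,.01).ravel(); return np.array([x0,y0]),np.array([vx,vy])
rows=range(172,310,4)
L=line([(np.where(big[v])[0].min()-.5,v) for v in rows]); 
rr=range(172,240,4)
R=line([(np.where(big[v])[0].max()+.5,v) for v in rr])
T=line([(u,np.where(big[:,u])[0].min()-.5) for u in range(245,405,4)])
B=line([(u,np.where(big[:,u])[0].max()+.5) for u in range(243,262,3)])
def inter(a,b): t=np.linalg.solve(np.c_[a[1],-b[1]],b[0]-a[0]);return a[0]+a[1]*t[0]
for n_,q in zip("LRTB",(L,R,T,B)): print(n_,np.degrees(np.arctan2(q[1][1],q[1][0])))
cs=[inter(L,T),inter(R,T),inter(L,B)];print(cs)
print(np.linalg.norm(cs[0]-cs[1]),np.linalg.norm(cs[0]-cs[2]))
# board centre
print("centre",(cs[1]+cs[2])/2)
# rails
rail=((hsv[...,1]>150)&(hsv[...,0]>3)&(hsv[...,0]<20)&(hsv[...,2]<170)).astype(np.uint8)
n,l,st,ce=cv2.connectedComponentsWithStats(rail)
for i in range(1,n):
    if st[i,4]>100: print("rail?",st[i],ce[i],onplane(c,[ce[i]],26))
# cap
gray=((hsv[...,1]<50)&(hsv[...,2]>110)).astype(np.uint8)
m=np.zeros_like(gray);m[195:270,272:343]=1
k=cv2.morphologyEx(gray*m,cv2.MORPH_OPEN,np.ones((5,5)))
ct=max(cv2.findContours(k,cv2.RETR_EXTERNAL,cv2.CHAIN_APPROX_NONE)[0],key=cv2.contourArea)
e=cv2.fitEllipse(ct);print(e,onplane(c,[e[0]],59))
o=p.copy();cv2.ellipse(o,e,(255,0,0),1);o[rail>0]=(0,255,0)
X=np.array([list(q)+[12] for q in cs]);[cv2.circle(o,tuple(int(round(t)) for t in q),2,(0,0,255),-1) for q in proj(c,X)]
cv2.imwrite("pics/m1.png",cv2.resize(o[140:340,210:430,::-1],(660,600)))
E
python3 m1.py
```

```text
L 7.2486095
R 7.01341
T -83.14756
B -82.958206
[array([ 511.05853, -142.45741], dtype=float32), array([486.1167  ,  65.095505], dtype=float32), array([ 708.661  , -117.32407], dtype=float32)]
209.04619 199.19443
centre [597.38885  -26.114285]
((306.863037109375, 233.17955017089844), (57.7298583984375, 61.990901947021484), 169.2598114013672) [[571.86143981 -46.90711138  59.        ]]
```

View pics/m1.png

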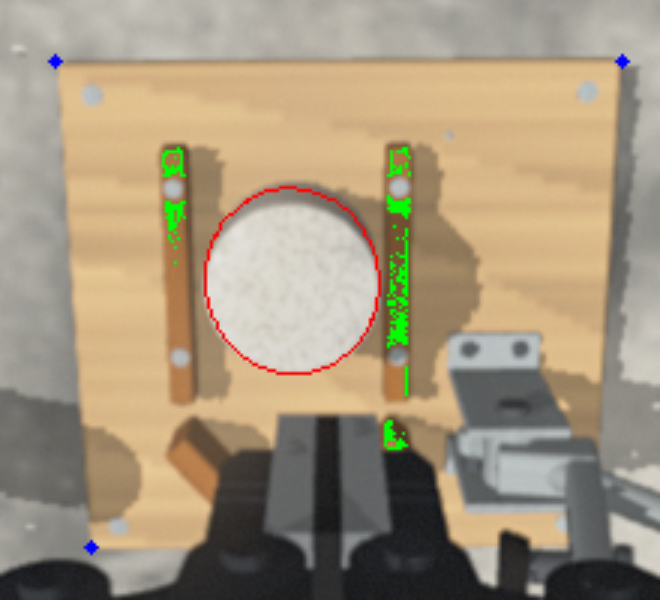

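```bash
cat > jig.py <<'E'
import numpy as np
C=np.array([597.4,-26.1]);YAW=7.05
a=np.radians(YAW);Rj=np.array([[np.cos(a),-np.sin(a)],[np.sin(a),np.cos(a)]])
def w(x,y): return C+Rj@[x,y]
def j(X): return Rj.T@(np.array(X)[:2]-C)
E
cat >> m1.py <<'E'
from jig import *
k=((hsv[...,2]>185)&(hsv[...,1]<50)).astype(np.uint8)*m
k=cv2.morphologyEx(k,cv2.MORPH_CLOSE,np.ones((5,5)));k=cv2.morphologyEx(k,cv2.MORPH_OPEN,np.ones((5,5)))
ct=max(cv2.findContours(k,cv2.RETR_EXTERNAL,cv2.CHAIN_APPROX_NONE)[0],key=cv2.contourArea)
e=cv2.fitEllipse(ct);Xc=onplane(c,[e[0]],59)[0];print("captop",e,Xc,"jig",j(Xc), "expected diam px",63*373/(430-59))
print("seat world",w(35,-20),"rail ends chk",j(onplane(c,[(210+175/3,140+145/3)],26)[0]),j(onplane(c,[(210+398/3,140+143/3)],26)[0]))
E
python3 m1.py|tail -2
```

```text
captop ((306.4368896484375, 235.91627502441406), (54.72122573852539, 57.273990631103516), 106.31940460205078) [574.81741235 -47.02009599  59.        ] jig [-24.97948779 -17.99024378] expected diam px 63.339622641509436
seat world [634.59008893 -41.65304746] rail ends chk [-69.84109426 -59.92560115] [-70.21906763  20.93911556]
```

```bash
cat > go.py <<'E'
import sys
from bench import r
from h import *
from jig import *
def Rt_(tilt): 
    fx,fy,tx=Rdes(YAW,tilt); t=np.radians(tilt); ty=-fx*np.cos(t)-np.array([0,0,1])*np.sin(t); return np.c_[tx,ty,np.cross(tx,ty)]
s=r.sense()
x,y,z,t=map(float,sys.argv[1:])
print("now jig",j(s["tool_pos"]).round(1),s["tool_pos"][2].round(1),"t",s["time"],"F jig",(Rj.T@s["ft_force"][:2]).round(1),s["ft_force"][2].round(1))
print(move(s,list(w(x,y))+[z],Rt_(t)))
E
python3 go.py -90 -19.5 100 18
```

```text
now jig [-59.5  -4.9] 288.3 t 1.8 F jig [-0.4 -0.3] 0.5
(array([18.84,  3.03, -1.48]), array([ -0.12,   0.02, -18.06]))
```

Request:
servo_tool(commands=[[[255,18.8,3.0,-1.5,0,0,-18],[255,18.8,3.0,-1.5,0,0,-18],[255,18.8,3.0,-1.5,0,0,-18],[255,18.8,3.0,-1.5,0,0,-18],[255,18.8,3.0,-1.5,0,0,-18],[255,18.8,3.0,-1.5,0,0,-18],[255,18.8,3.0,-1.5,0,0,-18]]])

```text
time: 2.5
tool_pos: [514.0, -56.6, 104.6]
tcp_rot: [-90.3, 71.7, 6.8]
ft_force: [0.1, 0.1, 0.6]
finger_gap: -0.1
```

```bash
python3 go.py -90 -19.5 29 18
```

```text
now jig [-86.5 -20.1] 104.6 t 2.5 F jig [0.1 0.1] 0.6
(array([7.07, 2.7 , 0.07]), array([ 0.02, -0.09,  0.25]))
```

Request:
servo_tool(commands=[[[255,3.4,1.1,0,0,0,0],[255,6.75,2.2,0,0,0,0],[255,6.75,2.2,0,0,0,0],[255,6.75,2.2,0,0,0,0]]])

```text
time: 2.9
tool_pos: [513.2, -56.8, 32.3]
tcp_rot: [-90.1, 71.9, 6.9]
ft_force: [0.2, -0.2, 1.0]
finger_gap: 0.3
```

```bash
python3 go.py -15 -19.5 29 18; python3 - <<'E'
from bench import r
import cv2
for n in ["side","wrist"]:
    p,d=r.snapshot(n); cv2.imwrite(f"pics/{n}2.png",p[:,:,::-1])
p=cv2.imread("pics/side2.png")[190:370,290:450]
cv2.imwrite("pics/side2z.png",cv2.resize(p,(528,594),interpolation=cv2.INTER_CUBIC))
E
```

```text
now jig [-87.3 -20.1] 32.3 t 2.9 F jig [ 0.2 -0.2] 1.0
(array([ 2.56, -6.77,  0.07]), array([-0.02, -0.04,  0.11]))
```

View pics/side2z.png

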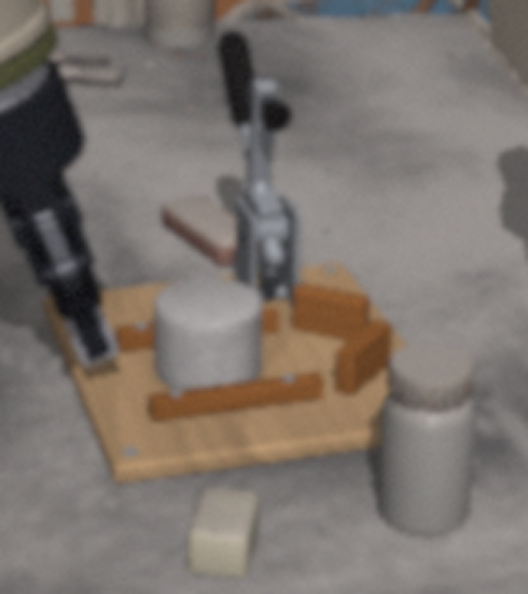

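View pics/wrist2.png

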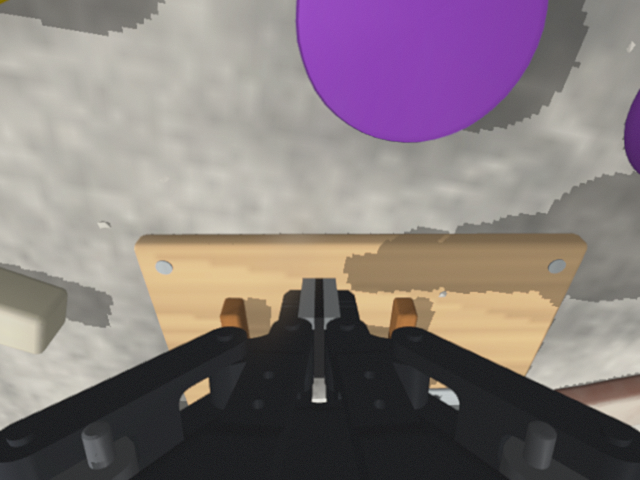

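Request:
servo_tool(commands=[[[255,0.31,-0.95,0,0,0,0],[255,0.56,-1.71,0,0,0,0],[255,0.71,-2.19,0,0,0,0],[255,0.87,-2.66,0,0,0,0],[255,1.02,-3.14,0,0,0,0],[255,1.18,-3.61,0,0,0,0],[255,1.33,-4.09,0,0,0,0],[255,1.48,-4.56,0,0,0,0]]])

```text
time: 3.8
tool_pos: [559.1, -50.9, 29.7]
tcp_rot: [-90.0, 72.0, 7.0]
ft_force: [-1.1, -0.9, 0.5]
finger_gap: -0.4
```

```bash
python3 go.py -10 -20 29 18
```

```text
now jig [-41.1 -19.9] 29.7 t 3.8 F jig [-1.2 -0.8] 0.5
(array([ 1.02, -2.94, -0.01]), array([-0.07, -0.01, -0.02]))
```

Request:
servo_tool(commands=[[[255,0.15,-0.48,0,0,0,0],[255,0.31,-0.95,0,0,0,0],[255,0.43,-1.33,0,0,0,0],[255,0.56,-1.71,0,0,0,0],[255,0.68,-2.09,0,0,0,0],[255,0.77,-2.38,0,0,0,0],[255,0.83,-2.57,0,0,0,0],[255,0.83,-2.57,0,0,0,0]]])

```text
time: 4.6
tool_pos: [586.0, -47.6, 30.1]
tcp_rot: [-90.0, 72.0, 7.0]
ft_force: [0.5, 0.2, 0.7]
finger_gap: -0.0
```

```bash
python3 go.py -7 -20 29 18; python3 - <<'E'
from bench import r
import cv2
for n in ["side","scene"]:
    p,d=r.snapshot(n); cv2.imwrite(f"pics/{n}3.png",p[:,:,::-1])
p=cv2.imread("pics/side3.png")[190:370,290:450]
q=cv2.imread("pics/scene3.png")[170:350,280:440]
cv2.imwrite("pics/z3.png",cv2.resize(cv2.hconcat([p,q]),(800,450),interpolation=cv2.INTER_CUBIC))
E
```

```text
now jig [-13.9 -20. ] 30.1 t 4.6 F jig [0.5 0.1] 0.7
(array([ 0.32, -0.63, -0.  ]), array([-0.06, -0.03,  0.02]))
```

View pics/z3.png

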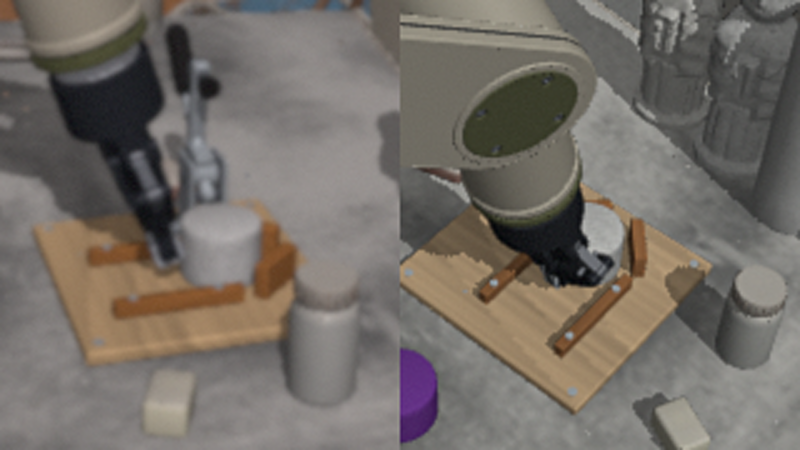

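Request:
servo_tool(commands=[[[255,0.06,-0.19,0,0,0,0],[255,0.12,-0.38,0,0,0,0],[255,0.15,-0.48,0,0,0,0],[255,0.19,-0.57,0,0,0,0]]])

```text
time: 5.1
tool_pos: [591.7, -46.9, 29.9]
tcp_rot: [-90.0, 72.0, 7.0]
ft_force: [-2.2, 0.4, 2.6]
finger_gap: -0.2
```

```bash
python3 go.py -7 -20 29 18
```

```text
now jig [ -8.2 -20. ] 29.9 t 5.1 F jig [-2.1  0.6] 2.6
(array([ 0.13, -0.08, -0.  ]), array([-0.07, -0.02, -0.  ]))
```

Request:
servo_tool(commands=[[[255,0.03,-0.1,0,0,0,0],[255,0.06,-0.19,0,0,0,0],[255,0.06,-0.19,0,0,0,0]]])

```text
time: 5.4
tool_pos: [593.2, -46.8, 29.7]
tcp_rot: [-90.0, 72.1, 7.0]
ft_force: [-5.0, -0.7, 4.0]
finger_gap: -0.1
```

```bash
python3 go.py -7 -20 29 18
```

```text
now jig [ -6.7 -20. ] 29.7 t 5.4 F jig [-5.  -0.1] 4.0
(array([ 0.06,  0.05, -0.  ]), array([-0.06, -0.01, -0.06]))
```

Request:
servo_tool(commands=[[[255,0.03,-0.1,0,0,0,0],[255,0.06,-0.19,0,0,0,0],[255,0.06,-0.19,0,0,0,0],[255,0.06,-0.19,0,0,0,0]]])

```text
time: 5.8
tool_pos: [593.9, -46.9, 29.1]
tcp_rot: [-90.0, 72.2, 7.0]
ft_force: [-14.0, -3.9, 9.6]
finger_gap: -0.1
```

```bash
python3 go.py -7 -20 29 18
```

```text
now jig [ -6.1 -20.2] 29.1 t 5.8 F jig [-14.4  -2.2] 9.6
(array([-0.02,  0.09,  0.02]), array([-0.05, -0.01, -0.21]))
```

Request:
servo_tool(commands=[[[255,-0.31,0.95,0,0,0,0],[255,-1.24,3.8,0,0,0,0],[255,-2.48,7.6,0,0,0,0],[255,-2.48,7.6,0,0,0,0],[255,-7,6.5,0,0,0,0],[255,-11,5.0,0,0,0,0],[255,-15,3.5,0,0,0,0],[255,-15,3.5,0,0,0,0]]])

```text
time: 6.6
tool_pos: [521.4, -57.3, 170.7]
tcp_rot: [-90.9, 71.2, 6.1]
ft_force: [1.5, 0.2, 1.3]
finger_gap: -0.3
```

```bash
python3 go.py 35 0 310 0;  python3 - <<'E'
from bench import r
import cv2,numpy as np
for n in ["side","scene","wrist"]:
    c=r.calibration(n);p,d=r.snapshot(n); cv2.imwrite(f"pics/{n}4.png",p[:,:,::-1])
    np.savez(n[0]+"4.npz",p=p,d=d,**c)
p=cv2.imread("pics/side4.png")[190:370,290:450]
q=cv2.imread("pics/scene4.png")[170:350,280:440]
cv2.imwrite("pics/z4.png",cv2.resize(cv2.hconcat([p,q]),(800,450),interpolation=cv2.INTER_CUBIC))
E
```

```text
now jig [-79.2 -21.7] 170.7 t 6.6 F jig [ 1.5 -0. ] 1.3
(array([ -9.53, -15.29,   2.11]), array([-0.03, -0.31, 18.75]))
```

View pics/z4.png

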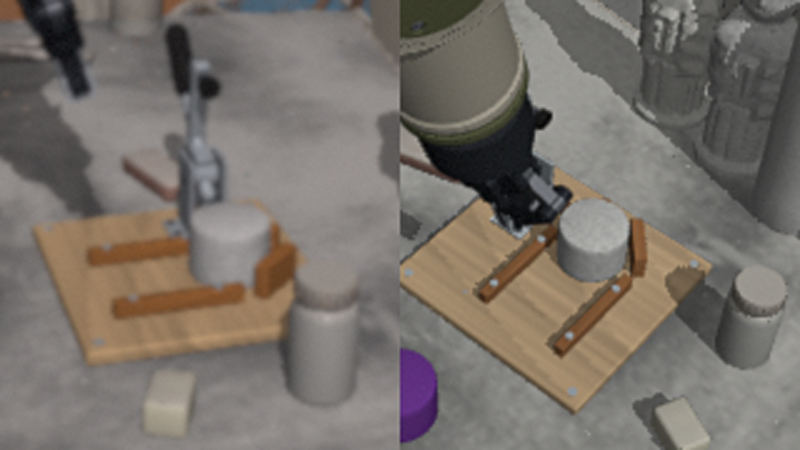

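View pics/wrist4.png

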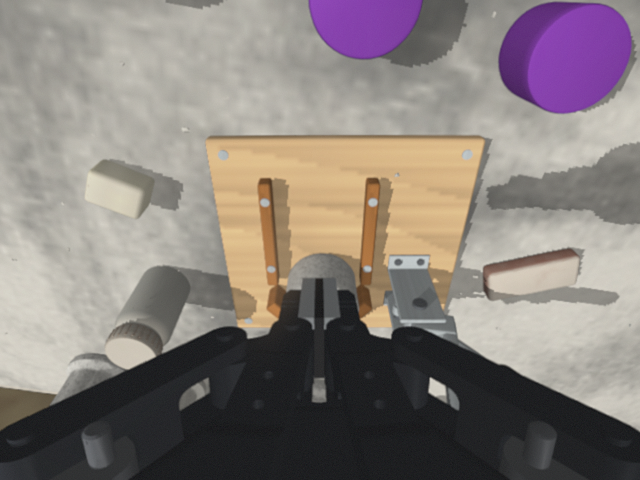

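```bash
python3 go.py 100 -20 300 0
```

```text
now jig [-83.8 -19.9] 161.8 t 6.75 F jig [-0.8 -0.9] -0.5
(array([ -7.45, -21.76,   0.  ]), array([-0.06, -0.02, 18.05]))
```

Request:
servo_tool(commands=[[[255,-5,0,0,0,0,4],[255,-9,0,0,0,0,10],[255,-7.4,-21.8,0,0,0,18],[255,-7.4,-21.8,0,0,0,18],[255,-7.4,-21.8,0,0,0,18],[255,-7.4,-21.8,0,0,0,18],[255,-7.4,-21.8,0,0,0,18],[255,-7.4,-21.8,0,0,0,18]]])

```text
time: 7.55
tool_pos: [702.6, -32.7, 293.0]
tcp_rot: [70.9, 89.6, 167.9]
ft_force: [-0.3, -0.0, -0.8]
finger_gap: 0.1
```

```bash
python3 go.py 35 175 240 0;  python3 - <<'E'
from bench import r
import cv2,numpy as np
for n in ["side","wrist"]:
    c=r.calibration(n);p,d=r.snapshot(n); cv2.imwrite(f"pics/{n}5.png",p[:,:,::-1])
    np.savez(n[0]+"5.npz",p=p,d=d,**c)
E
```

```text
now jig [103.6 -19.4] 293.0 t 7.55 F jig [-0.3  0. ] -0.8
(array([ 5.39,  6.82, 19.43]), array([ 0.01,  0.12, -0.36]))
```

View pics/wrist5.png

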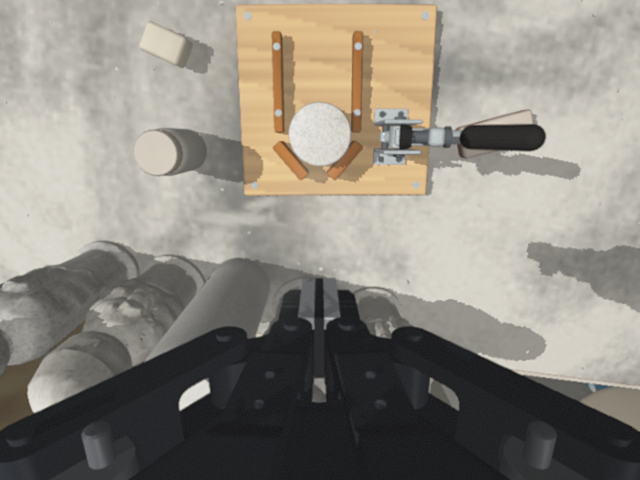

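The cap at (320,134) is nested against both V faces at (291,160) and (345,160), and the grip spans (460..545,137). I'll check both numerically.

```bash
python3 - <<'E'
from h import *
from jig import *
f=np.load("w5.npz");c={k:f[k] for k in f.files};p=f["p"]
hsv=cv2.cvtColor(p,cv2.COLOR_RGB2HSV)
m=np.zeros(p.shape[:2],np.uint8);m[95:172,284:356]=1
k=((hsv[...,2]>150)&(hsv[...,1]<45)).astype(np.uint8)*m
k=cv2.morphologyEx(k,cv2.MORPH_CLOSE,np.ones((5,5)));k=cv2.morphologyEx(k,cv2.MORPH_OPEN,np.ones((7,7)))
ct=max(cv2.findContours(k,cv2.RETR_EXTERNAL,cv2.CHAIN_APPROX_NONE)[0],key=cv2.contourArea)
e=cv2.fitEllipse(ct);X=onplane(c,[e[0]],59)[0];print(e,"cap jig",j(X))
# board corners here, picked
print([j(q).round(1) for q in onplane(c,[(237,5),(436,5),(246,194),(429,194)],12)])
b=(hsv[...,2]<60).astype(np.uint8);mm=np.zeros_like(b);mm[110:165,450:560]=1
b*=mm;ys,xs=np.where(b);print(xs.min(),xs.max(),ys.min(),ys.max())
for z in(145,155):print(j(onplane(c,[(xs.max()-9,(ys.min()+ys.max())/2)],z)[0]))
E
```

```text
((319.27197265625, 133.6441192626953), (61.19133377075195, 63.114898681640625), 176.4773712158203) cap jig [ 32.59145474 -18.01007483]
[array([ -97.4, -102.6]), array([-98.1, 102.8]), array([  99. , -101.8]), array([ 99. , 108.4])]
460 544 125 149
[ 34.66070095 147.99680241]
[ 34.70247193 142.25320089]
```

```bash
python3 - <<'E'
import cv2
p=cv2.imread("pics/wrist5.png")[85:195,250:380]
q=cv2.imread("pics/side5.png")[250:340,320:426]
a=cv2.resize(p,(709,600),interpolation=cv2.INTER_CUBIC)
cv2.imwrite("pics/z5.png",a)
cv2.imwrite("pics/z5b.png",cv2.resize(q,(636,540),interpolation=cv2.INTER_CUBIC))
E
```

```text
(no output)
```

View pics/z5.png

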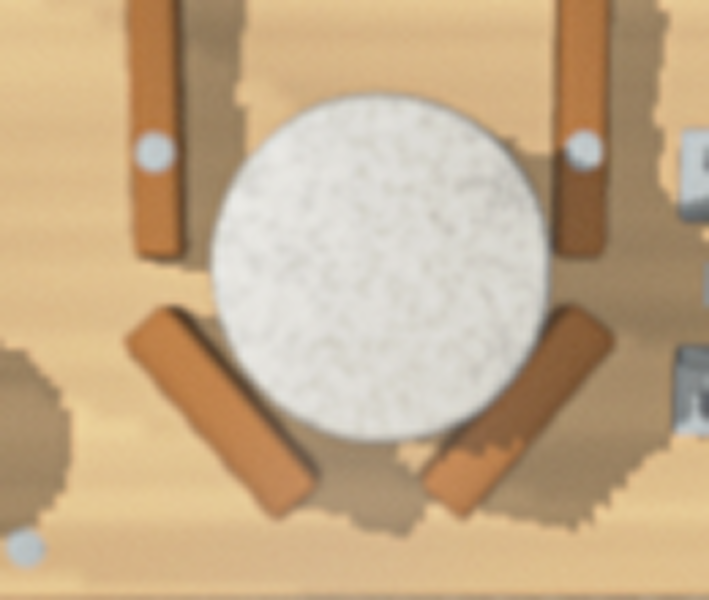

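View pics/z5b.png

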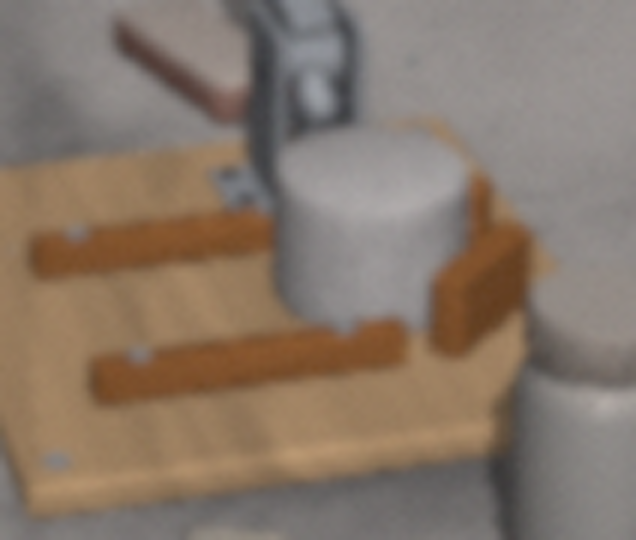

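From above, the cap centre is about 2 mm left of the V's symmetry line and it seems to touch only the left face, about 3 mm from its seat. I'll nudge it from the left rear so that it slides along that face.

```bash
python3 go.py -50 5 120 25; python3 go.py -50 5 293 25
```

```text
now jig [100.4 -19.7] 295.0 t 7.65 F jig [0.2 0.4] -0.2
(array([17.59, 14.94,  2.44]), array([ -0.05,   0.08, -25.33]))
now jig [100.4 -19.7] 295.0 t 7.65 F jig [0.2 0.4] -0.2
(array([ 0.29, 15.04,  2.47]), array([ -0.05,   0.08, -25.33]))
```

Request:
servo_tool(commands=[[[255,0,5,0.8,0,0,-8],[255,1,10,1.6,0,0,-16],[255,17.6,15,2.4,0,0,-25],[255,17.6,15,2.4,0,0,-25],[255,17.6,15,2.4,0,0,-25],[255,17.6,15,2.4,0,0,-25],[255,17.6,15,2.4,0,0,-25],[255,17.6,15,2.4,0,0,-25]]])

```text
time: 8.45
tool_pos: [540.8, -27.0, 116.0]
tcp_rot: [-89.5, 65.6, 7.4]
ft_force: [-0.6, 0.5, -0.6]
finger_gap: 0.2
```

```bash
python3 go.py -50 5 32 25; python3 go.py -20 5 32 25
```

```text
now jig [-56.2   6.1] 116.0 t 8.45 F jig [-0.5  0.6] -0.6
(array([ 7.91,  2.9 , -0.14]), array([-0.18,  0.14, -0.58]))
now jig [-56.2   6.1] 116.0 t 8.45 F jig [-0.5  0.6] -0.6
(array([ 9.15,  0.17, -0.13]), array([-0.18,  0.14, -0.58]))
```

Request:
servo_tool(commands=[[[255,4,1.5,0,0,0,0],[255,7.5,2.7,0,0,0,0],[255,7.5,2.7,0,0,0,0],[255,7.5,2.7,0,0,0,0]]])

```text
time: 8.85
tool_pos: [555.7, -27.3, 45.4]
tcp_rot: [-90.0, 65.0, 7.0]
ft_force: [0.5, 0.1, 0.1]
finger_gap: -0.3
```

```bash
python3 go.py -12 5 33 25
```

```text
now jig [-41.6   3.9] 45.4 t 8.85 F jig [0.5 0. ] 0.1
(array([ 2.37, -2.15,  0.11]), array([-0.07, -0.03,  0.02]))
```

Request:
servo_tool(commands=[[[255,1.1,0.5,0.1,0,0,0],[255,1.6,-0.6,0.1,0,0,0],[255,2.4,-2.1,0.1,0,0,0],[255,2.4,-2.1,0.1,0,0,0],[255,2.4,-2.1,0.1,0,0,0]]])

```text
time: 9.35
tool_pos: [584.8, -22.8, 32.8]
tcp_rot: [-90.1, 64.9, 6.9]
ft_force: [-1.3, -0.4, 0.7]
finger_gap: -0.0
```

```bash
python3 go.py -3 1 33 25
```

```text
now jig [-12.1   4.8] 32.8 t 9.35 F jig [-1.4 -0.2] 0.7
(array([ 0.36, -0.83, -0.38]), array([-0.02, -0.06,  0.12]))
```

Request:
servo_tool(commands=[[[255,0.1,-0.25,-0.1,0,0,0],[255,0.2,-0.5,-0.2,0,0,0],[255,0.28,-0.66,-0.3,0,0,0],[255,0.36,-0.83,-0.38,0,0,0],[255,0.36,-0.83,-0.38,0,0,0]]])

```text
time: 9.85
tool_pos: [593.5, -25.6, 31.6]
tcp_rot: [-90.0, 65.0, 7.0]
ft_force: [-0.4, -0.3, -0.3]
finger_gap: -0.2
```

```bash
python3 go.py 0 -1 33 25
```

```text
now jig [-3.8  1. ] 31.6 t 9.85 F jig [-0.4 -0.2] -0.3
(array([ 0.03, -0.41, -0.2 ]), array([-0.07, -0.04,  0.01]))
```

Request:
servo_tool(commands=[[[255,0.04,-0.09,-0.05,0,0,0],[255,0.08,-0.18,-0.1,0,0,0],[255,0.12,-0.27,-0.15,0,0,0],[255,0.17,-0.36,-0.2,0,0,0],[255,0.17,-0.36,-0.2,0,0,0]]])

```text
time: 10.35
tool_pos: [597.0, -26.8, 31.0]
tcp_rot: [-90.0, 65.1, 7.0]
ft_force: [-4.8, -0.6, 2.6]
finger_gap: -0.0
```

```bash
python3 go.py 0 -1 33 25
```

```text
now jig [-0.5 -0.7] 31.0 t 10.35 F jig [-4.8  0. ] 2.6
(array([-0.16, -0.13, -0.03]), array([-0.06, -0.01, -0.08]))
```

Request:
servo_tool(commands=[[[255,0.02,-0.05,-0.1,0,0,0],[255,0.04,-0.1,-0.2,0,0,0],[255,0.06,-0.14,-0.3,0,0,0],[255,0.06,-0.14,-0.3,0,0,0]]])

```text
time: 10.75
tool_pos: [598.3, -28.5, 30.8]
tcp_rot: [-89.7, 65.1, 7.3]
ft_force: [-8.0, 5.8, 5.2]
finger_gap: -0.1
```

```bash
python3 go.py 0 -1 33 25
```

```text
now jig [ 0.6 -2.5] 30.8 t 10.75 F jig [-7.2  6.8] 5.2
(array([-0.23, -0.04,  0.15]), array([-0.07,  0.1 , -0.13]))
```

Request:
servo_tool(commands=[[[255,0.03,-0.07,-0.05,0,0,0],[255,0.06,-0.14,-0.1,0,0,0],[255,0.06,-0.14,-0.1,0,0,0]]])

```text
time: 11.05
tool_pos: [599.0, -28.7, 30.4]
tcp_rot: [-89.6, 65.2, 7.5]
ft_force: [-16.5, 8.6, 12.3]
finger_gap: -0.1
```

```bash
python3 go.py 0 -1 33 25
```

```text
now jig [ 1.2 -2.8] 30.4 t 11.05 F jig [-15.3  10.6] 12.3
(array([-0.29,  0.  ,  0.18]), array([-0.05,  0.17, -0.25]))
```

Request:
servo_tool(commands=[[[255,-0.4,0.9,0.4,0,0,0],[255,-1.7,3.6,0.4,0,0,0],[255,-3,6.3,0.4,0,0,0],[255,-7,5.5,0.4,0,0,0],[255,-11,3.5,0.4,0,0,0],[255,-15,1.5,0.4,0,0,0],[255,-19,-0.5,0.4,0,0,0],[255,-19,-0.5,0.4,0,0,0]]])

```text
time: 11.85
tool_pos: [529.7, -37.0, 215.9]
tcp_rot: [-90.7, 64.2, 6.3]
ft_force: [0.5, -0.4, 1.3]
finger_gap: -0.2
```

```bash
python3 go.py 100 -20 295 0
```

```text
now jig [-68.5  -2.5] 215.9 t 11.85 F jig [ 0.4 -0.5] 1.3
(array([  0.22, -18.61,  -1.76]), array([-0.03, -0.34, 25.8 ]))
```

Request:
servo_tool(commands=[[[255,-1,-5,-0.5,0,0,7],[255,-0.5,-10,-1,0,0,14],[255,0.2,-18.6,-1.8,0,0,25],[255,0.2,-18.6,-1.8,0,0,25],[255,0.2,-18.6,-1.8,0,0,25],[255,0.2,-18.6,-1.8,0,0,25],[255,0.2,-18.6,-1.8,0,0,25]]])

```text
time: 12.55
tool_pos: [697.9, -32.7, 280.3]
tcp_rot: [72.7, 89.9, 169.7]
ft_force: [0.6, -0.3, -0.4]
finger_gap: -0.2
```

```bash
cat > chk.py <<'E'
import sys
from bench import r
from h import *
from jig import *
n=sys.argv[1]
c=r.calibration("wrist");p,d=r.snapshot("wrist");cv2.imwrite(f"pics/wrist{n}.png",p[:,:,::-1])
u=proj(c,[list(w(35,-20))+[59]])[0].astype(int);print("seat px",u)
hsv=cv2.cvtColor(p,cv2.COLOR_RGB2HSV)
m=np.zeros(p.shape[:2],np.uint8);cv2.circle(m,tuple(int(x) for x in u),37,1,-1)
k=((hsv[...,2]>150)&(hsv[...,1]<45)).astype(np.uint8)*m
k=cv2.morphologyEx(k,cv2.MORPH_CLOSE,np.ones((5,5)));k=cv2.morphologyEx(k,cv2.MORPH_OPEN,np.ones((7,7)))
ct=max(cv2.findContours(k,cv2.RETR_EXTERNAL,cv2.CHAIN_APPROX_NONE)[0],key=cv2.contourArea)
e=cv2.fitEllipse(ct);X=onplane(c,[e[0]],59)[0];print(e,"cap jig",j(X))
wd=((hsv[...,1]>60)&(hsv[...,0]>5)&(hsv[...,0]<25)).astype(np.uint8)
y0=max(0,u[1]-55);q=p[y0:y0+110,u[0]-65:u[0]+65,::-1]
cv2.imwrite(f"pics/z{n}.png",cv2.resize(q,(709,600),interpolation=cv2.INTER_CUBIC))
E
python3 chk.py 6
```

```text
seat px [316 137]
((316.54266357421875, 137.5579376220703), (63.292259216308594, 65.27670288085938), 171.84039306640625) cap jig [ 34.78941121 -20.2108306 ]
```

View pics/z6.png

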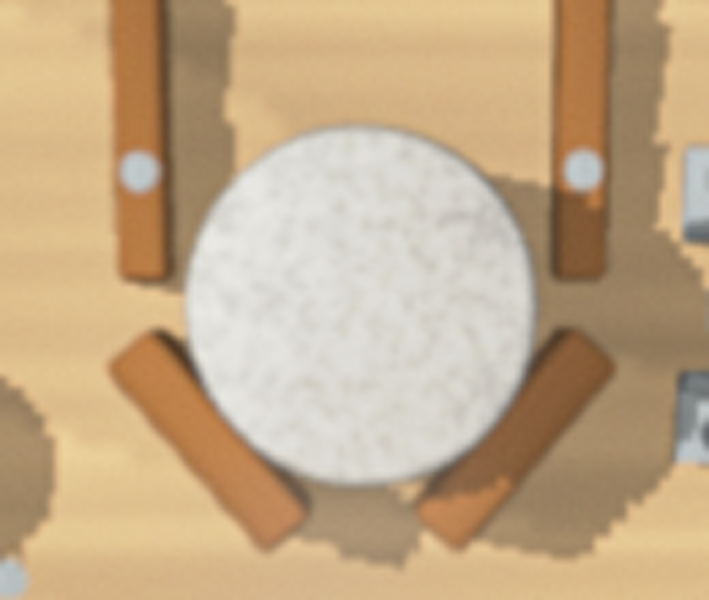

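The cap is now symmetric in the V at (34.8, -20.2), so it is home. Next is the lever: I'll turn the tool 90 degrees so its plain front face pushes toward jig -y.

```bash
cat > go2.py <<'E'
import sys
from bench import r
from h import *
from jig import *
def RL(tilt): 
    fx,fy,tx=Rdes(YAW-90,tilt); t=np.radians(tilt); ty=-fx*np.cos(t)-np.array([0,0,1])*np.sin(t); return np.c_[tx,ty,np.cross(tx,ty)]
if __name__=="__main__":
    s=r.sense()
    x,y,z,t=map(float,sys.argv[1:])
    print("now jig",j(s["tool_pos"]).round(1),s["tool_pos"][2].round(1),"t",s["time"],"F jig",(Rj.T@s["ft_force"][:2]).round(1),s["ft_force"][2].round(1),s["joint_pos"].round(0))
    print(move(s,list(w(x,y))+[z],RL(t)))
E
python3 go2.py 35 200 270 0
```

```text
now jig [ 97.6 -18.8] 280.7 t 12.6 F jig [-0.  -0.4] -0.3 [  -7.   22.   63.    0.   95. -104.]
(array([ 1.09,  6.27, 21.88]), array([ 8.996e+01, -4.000e-02, -8.000e-02]))
```

Request:
servo_tool(commands=[[[255,1,6.2,21.9,90,0,0],[255,1,6.2,21.9,90,0,0],[255,1,6.2,21.9,90,0,0],[255,1,6.2,21.9,90,0,0],[255,1,6.2,21.9,90,0,0],[255,1,6.2,21.9,90,0,0],[255,1,6.2,21.9,90,0,0],[255,1,6.2,21.9,90,0,0]]])

```text
time: 13.4
tool_pos: [606.2, 176.9, 273.0]
tcp_rot: [-13.9, 89.9, 14.3]
ft_force: [0.7, 0.3, 0.3]
finger_gap: -0.1
```

```bash
python3 go2.py 35 200 230 20
```

```text
now jig [ 33.7 200.4] 273.0 t 13.4 F jig [0.8 0.2] 0.3 [ 12.  12.  76.   0.  92. -17.]
(array([ 4.3 , -0.08,  0.1 ]), array([ 20.92,   3.77, -19.77]))
```

Request:
servo_tool(commands=[[[255,4.3,0,0.1,20.9,3.8,-19.8],[255,4.3,0,0.1,20.9,3.8,-19.8],[255,4.3,0,0.1,20.9,3.8,-19.8],[255,4.3,0,0.1,20.9,3.8,-19.8],[255,4.3,0,0.1,20.9,3.8,-19.8]]])

```text
time: 13.9
tool_pos: [606.9, 178.1, 228.9]
tcp_rot: [-90.4, 69.9, -82.9]
ft_force: [0.4, 0.2, -0.7]
finger_gap: -0.1
```

```bash
python3 go2.py 35 195 146 20
```

```text
now jig [ 34.5 201.5] 228.9 t 13.9 F jig [0.4 0.1] -0.7 [ 23.  18.  76. -19.  92.  15.]
(array([8.01, 2.23, 0.07]), array([0.47, 0.01, 0.08]))
```

Request:
servo_tool(commands=[[[255,4,1.1,0,0.5,0,0],[255,8,2.2,0,0.5,0,0],[255,8,2.2,0,0.5,0,0],[255,8,2.2,0,0.5,0,0]]])

```text
time: 14.3
tool_pos: [608.4, 169.5, 147.4]
tcp_rot: [-90.1, 70.0, -83.2]
ft_force: [-0.0, -0.1, 0.9]
finger_gap: 0.2
```

```bash
python3 go2.py 35 160 147 20;  python3 - <<'E'
from bench import r
import cv2
for n in ["side","wrist","scene"]:
    p,d=r.snapshot(n); cv2.imwrite(f"pics/{n}7.png",p[:,:,::-1])
p=cv2.imread("pics/side7.png")[160:340,290:450]
q=cv2.imread("pics/scene7.png")[150:330,240:400]
cv2.imwrite("pics/z7.png",cv2.resize(cv2.hconcat([p,q]),(800,450),interpolation=cv2.INTER_CUBIC))
E
```

```text
now jig [ 34.9 192.8] 147.4 t 14.3 F jig [-0.  -0.1] 0.9 [ 22.  21.  81. -19.  84.  18.]
(array([ 1.16, -3.07,  0.02]), array([-0.13, -0.08,  0.03]))
```

View pics/z7.png

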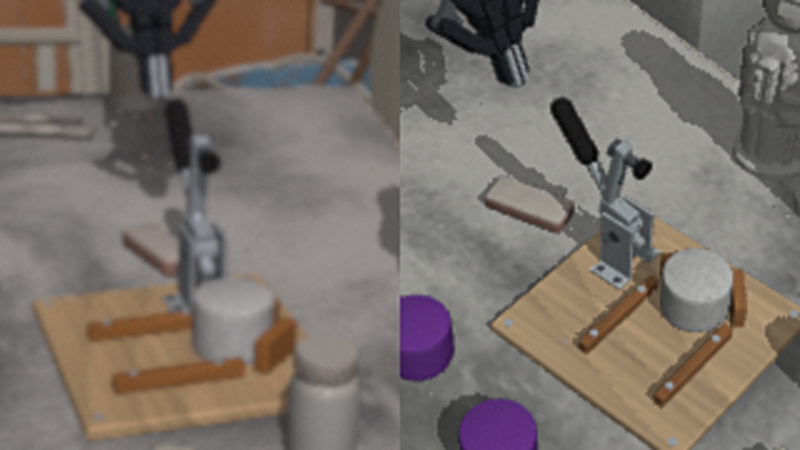

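View pics/wrist7.png

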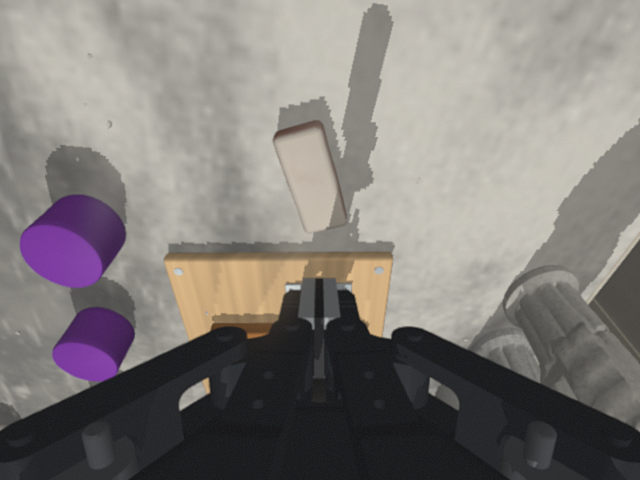

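```bash
python3 - <<'E'
from h import *
from jig import *
f=np.load("s4.npz") if 0 else None
from bench import r
c=r.calibration("scene");p,d=r.snapshot("scene")
v,u=np.mgrid[0:480:2,0:640:2];dd=d[::2,::2]
o,R=ray(c,np.c_[u.ravel(),v.ravel()]);X=o+R*dd.ravel()[:,None]
J=(X[:,:2]-C)@Rj
k=(X[:,2]>110)&(X[:,2]<450)&(J[:,0]>60)&(J[:,0]<300)&(np.abs(J[:,1])<250)
for y in range(-240,240,30):
    q=k&(J[:,1]>=y)&(J[:,1]<y+30)
    if q.sum()>3: print(y,np.percentile(J[q,0],2).round(),X[q,2].max().round())
E
```

```text
-240 176.0 234.0
-210 175.0 240.0
-180 187.0 230.0
-150 177.0 231.0
-120 177.0 232.0
-90 193.0 239.0
-60 197.0 262.0
-30 199.0 259.0
0 220.0 235.0
30 211.0 249.0
60 218.0 245.0
180 61.0 233.0
210 60.0 358.0
```

Request:
servo_tool(commands=[[[255,0.5,-1.4,0,0,0,0],[255,0.99,-2.73,0,0,0,0],[255,0.99,-3.5,0,0,0,0],[255,0.99,-4.3,0,0,0,0],[255,0.99,-5.07,0,0,0,0],[255,0.99,-5.07,0,0,0,0]]])

```text
time: 15.1
tool_pos: [615.9, 119.6, 156.0]
tcp_rot: [-89.5, 70.0, -82.6]
ft_force: [2.2, 5.3, -1.0]
finger_gap: 0.5
```

```bash
python3 go2.py 35 123 164 20;  python3 - <<'E'
from bench import r
import cv2
for n in ["side","scene"]:
    p,d=r.snapshot(n); cv2.imwrite(f"pics/{n}8.png",p[:,:,::-1])
p=cv2.imread("pics/side8.png")[160:340,290:450]
q=cv2.imread("pics/scene8.png")[150:330,240:400]
cv2.imwrite("pics/z8.png",cv2.resize(cv2.hconcat([p,q]),(800,450),interpolation=cv2.INTER_CUBIC))
E
```

```text
now jig [ 36.2 142.4] 156.0 t 15.1 F jig [2.9 5. ] -1.0 [ 18.  18.  83. -20.  83.  14.]
(array([-0.09, -2.09, -0.11]), array([-0.22,  0.11, -0.03]))
```

View pics/z8.png

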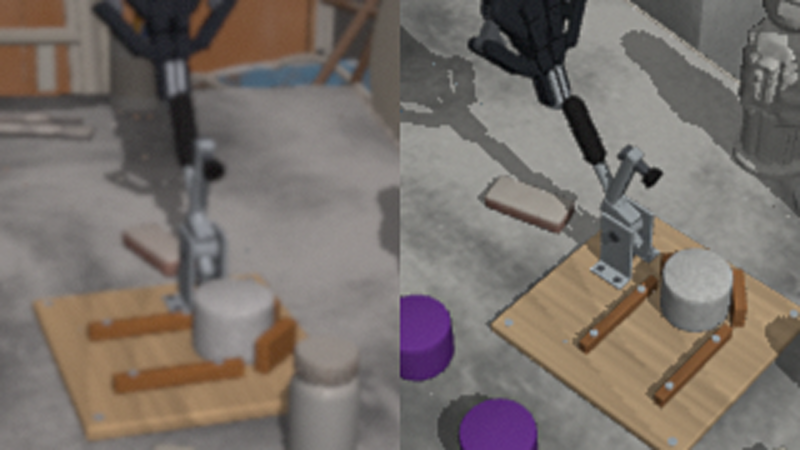

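Request:
servo_tool(commands=[[[255,-0.09,-1.1,-0.15,0,0,0],[255,-0.16,-2.19,-0.15,0,0,0],[255,-0.05,-3.25,-0.15,0,0,0],[255,0.09,-4.33,-0.15,0,0,0],[255,0.09,-4.33,-0.15,0,0,0]]])

```text
time: 15.7
tool_pos: [618.8, 77.4, 169.4]
tcp_rot: [-89.8, 69.9, -83.0]
ft_force: [-0.4, 1.8, 0.7]
finger_gap: 0.1
```

```bash
python3 go2.py 35 82 170 20;  python3 - <<'E'
from bench import r
import cv2
for n in ["side","scene"]:
    p,d=r.snapshot(n); cv2.imwrite(f"pics/{n}9.png",p[:,:,::-1])
p=cv2.imread("pics/side9.png")[160:340,290:450]
q=cv2.imread("pics/scene9.png")[150:330,240:400]
cv2.imwrite("pics/z9.png",cv2.resize(cv2.hconcat([p,q]),(800,450),interpolation=cv2.INTER_CUBIC))
E
```

```text
now jig [ 34.  100.1] 169.4 t 15.7 F jig [-0.2  1.9] 0.7 [ 14.  16.  85. -20.  83.  10.]
(array([ 0.57, -1.72,  0.11]), array([-0.25, -0.  ,  0.09]))
```

View pics/z9.png

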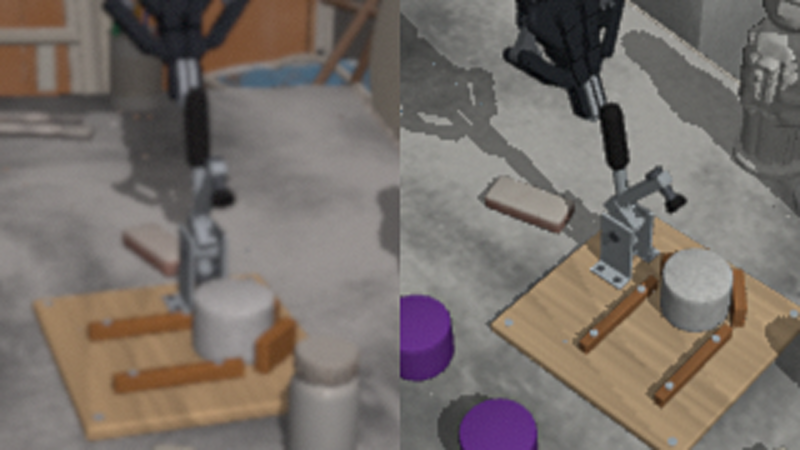

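Request:
servo_tool(commands=[[[255,0.3,-0.95,0.1,0,0,0],[255,0.65,-1.9,0.1,0,0,0],[255,1.0,-2.85,0.1,0,0,0],[255,1.4,-3.8,0.1,0,0,0],[255,1.6,-4.3,0.1,0,0,0],[255,1.6,-4.3,0.1,0,0,0]]])

```text
time: 16.4
tool_pos: [625.0, 32.4, 168.6]
tcp_rot: [-89.9, 69.9, -83.0]
ft_force: [-0.0, -0.2, 0.6]
finger_gap: 0.1
```

```bash
python3 go2.py 35 82 170 20;  python3 - <<'E'
from bench import r
import cv2
for n in ["side","scene"]:
    p,d=r.snapshot(n); cv2.imwrite(f"pics/{n}10.png",p[:,:,::-1])
p=cv2.imread("pics/side10.png")[160:340,290:450]
q=cv2.imread("pics/scene10.png")[150:330,240:400]
cv2.imwrite("pics/z10.png",cv2.resize(cv2.hconcat([p,q]),(800,450),interpolation=cv2.INTER_CUBIC))
E
```

```text
now jig [34.6 54.7] 168.6 t 16.4 F jig [-0.  -0.2] 0.6 [ 10.  15.  86. -20.  81.   6.]
(array([-1.07,  2.52,  0.03]), array([-0.23, -0.03,  0.06]))
```

View pics/z10.png

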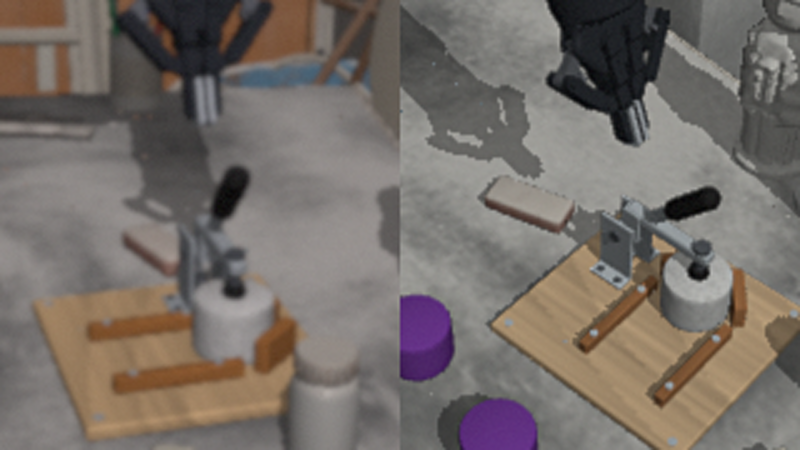

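It snapped over and the pad is on the cap. I'll retreat and check.

Request:
servo_tool(commands=[[[255,-2,3,0,0,0,0],[255,-5,6,0,0,0,0],[255,-8,8,0,0,0,0],[255,-10,8,0,0,0,0],[255,-10,8,0,0,0,0],[255,-10,8,0,0,0,0]]])

```text
time: 17.1
tool_pos: [612.0, 142.5, 235.1]
tcp_rot: [-89.7, 70.0, -82.8]
ft_force: [0.3, -0.2, -0.8]
finger_gap: -0.1
```

```bash
python3 - <<'E'
from bench import r
from h import *
from jig import *
for n in ["side","scene","wrist"]:
    p,d=r.snapshot(n); cv2.imwrite(f"pics/{n}11.png",p[:,:,::-1])
p=cv2.imread("pics/side11.png")[160:340,290:450]
q=cv2.imread("pics/scene11.png")[150:330,260:420]
cv2.imwrite("pics/z11.png",cv2.resize(cv2.hconcat([p,q]),(800,450),interpolation=cv2.INTER_CUBIC))
# compare cap in the scene before/after snap, and grip end
a=cv2.imread("pics/scene9.png");b=cv2.imread("pics/scene11.png")
print("seat px",proj(r.calibration("scene"),[list(w(35,-20))+[59],list(w(35,-20))+[12],list(w(35,60-122*np.sin(np.radians(41.4))))+[62+122*np.cos(np.radians(41.4))]]))
ga=cv2.cvtColor(a,6)[275:282+8,300:380];gb=cv2.cvtColor(b,6)
t=cv2.cvtColor(a,6)[262:284,335:375];res=cv2.matchTemplate(gb[252:294,325:385],t,cv2.TM_CCOEFF_NORMED);print(cv2.minMaxLoc(res))
print(r.sense()["ft_force"],r.sense()["time"])
E
```

```text
seat px [[358.38379059 258.41755118]
 [356.68411518 271.93329075]
 [362.45037173 228.38872196]]
(-0.2575090229511261, 0.9940702319145203, (18, 4), (10, 10))
[-0.62631107  0.04394375 -0.50979214] 17.25
```

View pics/z11.png

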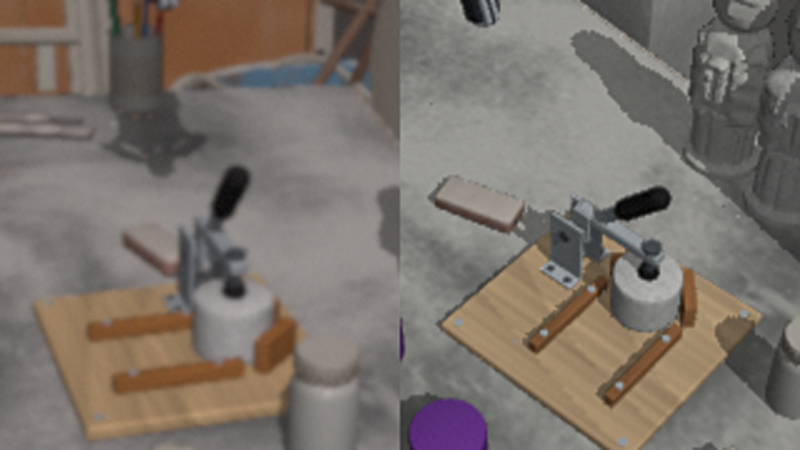

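View pics/wrist11.png

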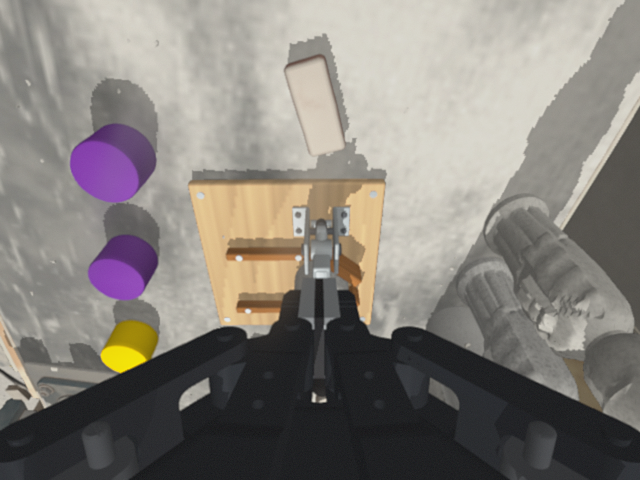

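```bash
python3 - <<'E'
from bench import r
print(abs(r.sense()["qd"]).max()); print(r.hand_in())
E
```

```text
0.18889379204198353
the job is handed in; nothing more can be done
None
```

The cap is home in the V stop, the clamp lever is locked with its pad on the cap, and I handed the job in at about 17 s. No verdict came back.

- **Cap:** I pushed it along the rails with the shut fingers. The first check from above failed: the cap touched only the left V face, about 3 mm from its seat. A second push from its left rear freed it. It then measured at jig (34.8, -20.2) mm against a seat at (35, -20), centred between both V faces, and took about 18 N of push without moving.
- **Lever:** I turned the tool 90 degrees and pushed the grip's end over its dead point with the fingers' front face. It snapped down with the pad on the cap. The grip's end appears within about 3 pixels of where it should be with the handle 41 degrees right of upright.
- **Last checks:**
  - Matching scene pictures from before and after the snap showed no shift of the cap, and it is still standing.
  - The arm was clear of everything, with wrist force under 1 N.
  - The jar, the wax block and the red stone were not touched and look unmoved; I judged that by eye.
- **Not measured:** The pad's pressing force cannot be read from here, so I judged it only from the locked lever angle and the visible contact.

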